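Release the white milling ball from the two-lane feeder

ROBOT

A 7-joint arm with a two-finger parallel gripper is mounted at the origin on the work surface; the furniture and walls round the work are solid. World frame = base frame: x ahead of the robot, y to its left, z up, the work surface at z = 0. Lengths are in m, angles in rad, forces in N, time in s.
With the tool pointing down it reaches from about 0.4 to 0.75 m from the base axis. Payload 19.5 kg.
Tool frame: the origin (TCP) lies midway between the tips of the shut fingers; the grasp point (between the pads) lies 19 mm behind it; z points along the fingers, y is the direction in which the jaws open and shut (so a half turn about z gives the same grasp; the last joint's range is limited). The gripper opens to 85 mm and grips with 20 to 120 N. Pads are 22 mm wide; open, the fingers measure 114 mm over their backs; the gripper's body (76 mm by 85 mm) begins 54 mm behind the grasp point. The pads swing forward as they close: fully open they stand 13 mm farther back than shut.
Start: joints at [-1.304, 0.707, -0.028, 1.485, 0.022, 0.951, -0.075], TCP at [0.175, 0.548, 0.231] pointing down, gripper open.
Joint ranges: [-2.71, 2.71], [-0.32, 2.16], [-1.57, 1.52], [0, 2.45], [-1.46, 4.6], [0, 2.02], [-2.83, 2.83]. Speed limits (rad/s): [1.89, 1.89, 2.57, 2.57, 3.01, 3.01, 3.01].

INTERFACE

Orientations are given as a rotation vector (axis times angle).
In Python, from bench import sensors, get_image, env, spotter gives the robot as it stands. The module is installed in compiled form; this text tells all that it offers.
- The arm moves only by the tool send_rows, never from a script. Its argument "series" is a list of rows, each a list of 7 numbers: the shift along the tool's x, y, z in mm, then the turn, a rotation vector about the tool's x, y, z in rad, then the closure in counts, from 0 (fully open) to 255 (shut). In form: [[dx, dy, dz, wx, wy, wz, jaw], ...]. A call has 1 to 5 rows; each row is the pose to reach, as a shift and turn from the pose commanded when the call began, along the tool's axes at that moment; what a row does not reach only later rows make up. A row lasts 1/12 s, in which the tool goes at most 41.7 mm and 7.16 degrees, less where a joint would pass 70% of its speed; a pose out of reach is approached as far as the arm can. A call with a gripper value outside its range is refused whole. The fingers move at their own pace and stop on an object; the grip force is fixed at half the most. Time passes only in rows, so rows that repeat a pose let the fingers close. It gives the time, the measured TCP pose, the force and the opening at its end, in the units of the state.
- sensors.sense(): the state, without advancing time (a new reading comes with each control period).
- get_image(name): name is "scene" or "top"; returns a dict with "img" (384x512x3 uint8, blue, green, red), "range_z" (384x512 float32, m along the optical axis (not along the pixel's ray), 0 where there is no reading), "fx", "fy", "cx", "cy" (pixels), "k1" (the pictures are not rectified: a ray, as slopes to the right and down, at radius r is drawn at 1 + k1 r^2 times it, then the intrinsics apply), "eye" and "rotation" of the camera in the world. Camera axes: x right, y down, z forward; pixel columns grow to the right and rows downward; lengths in m; the calibration is good to about 2 mm. A picture is of the moment at which its call begins.
- env.finish_job(): hands the job in, once; it reports no verdict.
Trained networks look in a picture, given as the dict that the camera call returned (one of the last four; its "shot" number tells which), for a name from the list of things; names that differ only in an ending like _2 or _b are one class to them, and where a whole thing is asked for, a point or a joint stands for the part that bears it (a point fixed in the world has none). Each returns a list of dicts, best first, with "p" (0 to 1); they miss things now and then, are a little off and sometimes report something else, mostly with a low value. They report only what shows in the picture. A call takes as long as a camera call.
- spotter.find_in(target, picture): "pixel" ([row, column] in pixels, amid what is visible of it).
- spotter.landmark_of(target, picture): "pixel" ([row, column] in pixels: a listed point, or the origin of a listed thing).
The state is a dict: "time": time; "joint_pos": joint angles; "dq": joint speeds; "joint_efforts": joint torques, N m; "position": TCP position; "orientation": TCP orientation; "wrist_force": force on the tool from outside, world axes, zero at the start; "torque": the same for the moment, N m; "width": finger opening in m.
Only numpy, scipy, OpenCV 4.12 (cv2) and the standard library are available. Lean on these libraries where they do the work, as an engineer would, in place of code of your own. Each camera call takes 0.05 s, during which the arm holds its last target.

TASK

With your fingertips, press down the pad of the rocking lever on the white ball's side of the ball feeder, so that its gate lifts and the white ball rolls out into the black catch tray; then let the pad come back up so that the gate is shut again. The brown ball must stay behind its gate. Do not touch or pick up the balls, and leave the jars where they stand.

Things in the scene. Friction and masses are not known exactly. Their poses are not given: they have to be found in the camera images.
- feeder: Ball feeder fixed to the bench: plywood base 245x150 mm, two lanes sloping to a tray. Origin: on the bench, midway under the lever pivots. x: the way the balls roll; y: left of that; z up. Pads at x -85, y +52 (blue) and -52 mm (yellow); clear gates at x 105 mm; lanes at y +20 and -20 mm; highest part 101 mm. Each lever lifts the gate on its own side (y > 0: left, blue; y < 0: right, yellow).
- tray (a point): Centre of the inner floor of the feeder's black open catch tray, 6 mm above the bench, 177 mm from the feeder's origin along its x. Inside 87 mm (feeder x) by 122 mm (feeder y); walls 52 mm above the bench.
- pad_left (a point): Blue plastic press pad, 40x44 mm, on the end of the left (y > 0) lever that is away from the tray, 100 mm above the bench when the gate is shut. Origin: centre of its top face; axes as the feeder's while the gate is shut. It sinks about 26 mm (to about 74 mm above the bench) before the stop.
- pad_right (a point): Yellow plastic press pad, 40x44 mm, on the end of the right (y < 0) lever that is away from the tray, 100 mm above the bench when the gate is shut. Origin: centre of its top face; axes as the feeder's while the gate is shut. It sinks about 26 mm (to about 74 mm above the bench) before the stop.
- lever_left (a joint): Angle (rad) of the left lever (feeder's +y side, blue pad). 0: gate shut, pad up; grows as the pad goes down. The ball passes under the gate from about 0.21; stop at 0.32. A spring brings it back when let go; the pad takes 1.5 N at first, 4.5 N at the stop. Pivot axis: along feeder y, 85 mm from the pad's centre toward the tray, 90 mm above the bench.
- lever_right (a joint): Angle (rad) of the right lever (feeder's -y side, yellow pad). 0: gate shut, pad up; grows as the pad goes down. The ball passes under the gate from about 0.21; stop at 0.32. A spring brings it back when let go; the pad takes 1.5 N at first, 4.5 N at the stop. Pivot axis: along feeder y, 85 mm from the pad's centre toward the tray, 90 mm above the bench.
- ball_white: White porcelain milling ball, 26 mm in diameter, resting in one of the two lanes behind its gate (in either lane: the sign of its y in the feeder's frame tells which). Origin: its centre. With the gate up it rolls into the tray by itself within about 1.5 s.
- ball_brown: Terracotta-brown milling ball, 26 mm in diameter, behind the gate of the other lane. Origin: its centre.
- jar_cobalt: Bystander: jar of glaze with blue body and black lid, 61 mm wide, 75 mm tall. Origin: centre of its underside.
- jar_iron: Bystander: jar of glaze with brown body and red lid, 53 mm wide, 70 mm tall. Origin: centre of its underside.
- jar_celadon: Bystander: jar of glaze with pale green body and black lid, 65 mm wide, 62 mm tall. Origin: centre of its underside.

How it is judged:
On the way, in this order (a step that is already met when the one before it is completed fails the run):
1. the pad on the white ball's side is pressed down (lever past 0.15 rad) (((y of ball_white in the frame of feeder above 0 m and value of joint lever_left above 0.15 rad and (contact force between feeder and the fingers above 0.5 N or contact force between feeder and the arm above 0.5 N) and distance between the grasp point and pad_left below 0.09 m) or (y of ball_white in the frame of feeder below 0 m and value of joint lever_right above 0.15 rad and (contact force between feeder and the fingers above 0.5 N or contact force between feeder and the arm above 0.5 N) and distance between the grasp point and pad_right below 0.09 m))).
2. the white ball has rolled into the catch tray (x of ball_white in the frame of feeder between 0.134 and 0.221 m and y of ball_white in the frame of feeder between -0.061 and 0.061 m and z of ball_white in the frame of feeder between 0 and 0.035 m), for 0.2 s.
At the end, for the whole second after the job is handed in: The white ball is inside the catch tray (it may still roll there), the brown ball is in its lane behind its gate, and both levers are back up (within 0.04 rad), so both gates are shut (all of step 2 and x of ball_brown in the frame of feeder between -0.03 and 0.1 m and y of ball_brown in the frame of feeder between -0.04 and 0.04 m and z of ball_brown in the frame of feeder between 0.05 and 0.085 m and value of joint each of lever_left, lever_right below 0.04 rad); the robot touches nothing.
It fails at once if the robot touches a ball (contact force between any of ball_white, ball_brown and the fingers above 0.3 N or contact force between any of ball_white, ball_brown and the arm above 0.3 N).
It fails at once if the brown ball gets past its gate or out of its lane (not (x of ball_brown in the frame of feeder between -0.03 and 0.1 m and y of ball_brown in the frame of feeder between -0.04 and 0.04 m and z of ball_brown in the frame of feeder between 0.05 and 0.085 m)).
It fails at once if a jar is moved more than 20 mm (distance of any of jar_cobalt, jar_iron, jar_celadon from where it was at the start of the episode above 0.02 m).
It also fails if it takes over 32 s, if anything falls off the work surface, if the arm or the gripper's body presses on something with over 40 N, if the wrist force passes 120 N, or if a joint passes its speed limit or range.

## Working session

There is one attempt and no reset: what is moved stays moved. The work goes in short steps, Python scripts to look and compute and a tool call to move; the robot and the scene stay as the last step left them, time stands still between calls to the robot, and variables do not carry over. Pictures are saved under pics/ and viewed, and the job is handed in when it is done.

Besides the shell and the picture viewer there is one more tool, called as a command line: name --pt "numbers of a row" for each row, then --argument value for the rest. send_rows: Moves the arm, as the interface text tells. Its arguments: {"type":"object","properties":{"series":{"type":"array"}},"required":["series"]}

```bash
mkdir -p pics; cat > h.py <<'E'
import numpy as np, cv2
from bench import sensors,get_image,env,spotter
from scipy.spatial.transform import Rotation as R
def ray(p,row,col):
    x=(col-p['cx'])/p['fx'];y=(row-p['cy'])/p['fy']
    a,b=x,y
    for _ in range(20):
        r2=a*a+b*b; a=x/(1+p['k1']*r2); b=y/(1+p['k1']*r2)
    return np.array([a,b,1.])
def world(p,row,col,z=None,depth=None):
    d=np.array(p['rotation'])@ray(p,row,col); e=np.array(p['eye'])
    if z is not None: return e+d*(z-e[2])/d[2]
    return e+d*depth
def depth(p,row,col,k=2):
    r,c=int(round(row)),int(round(col)); w=p['range_z'][max(r-k,0):r+k+1,max(c-k,0):c+k+1]; w=w[w>0]
    return float(np.median(w)) if w.size else 0
E
python3 - <<'E'
from h import *
for n in ('scene','top'):
    p=get_image(n); cv2.imwrite(f'pics/{n}1.png',p['img'])
    print(n,np.round(p['eye'],3),np.round(p['rotation'],2).tolist())
    for t in ['feeder','tray','pad_left','pad_right','ball_white','ball_brown','jar_cobalt','jar_iron','jar_celadon']:
        for d in spotter.landmark_of(t,p)[:1]:
            r,c=d['pixel'];z=depth(p,r,c)
            print(t,round(d['p'],2),np.round([r,c]),np.round(world(p,r,c,depth=z),3) if z else None)
            zz={'tray':.006,'pad_left':.1,'pad_right':.1,'feeder':0}.get(t)
            if zz is not None: print('   z-plane',np.round(world(p,r,c,z=zz),3))
s=sensors.sense();print({k:np.round(v,3).tolist() for k,v in s.items()})
E
```

```text
scene [ 0.137 -0.768  0.502] [-1.96, 0.45, -0.31]
tray 0.59 [186. 222.] [-0.027 -0.932  0.338]Traceback (most recent call last):
  File "<stdin>", line 10, in <module>
  File "h.py", line 12, in world
    if z is not None: return e+d*(z-e[2])/d[2]
                                          ~^^^
IndexError: invalid index to scalar variable.
```

```bash
sed -i "s/np.array(p\['rotation'\])@ray(p,row,col)/R.from_rotvec(p['rotation']).apply(ray(p,row,col))/" h.py
python3 - <<'E'
from h import *
for n in ('scene','top'):
    p=get_image(n); cv2.imwrite(f'pics/{n}1.png',p['img'])
    print(n,np.round(p['eye'],3),np.round(p['rotation'],2).tolist())
    for t in ['feeder','tray','pad_left','pad_right','ball_white','ball_brown','jar_cobalt','jar_iron','jar_celadon']:
        for d in spotter.landmark_of(t,p)[:1]:
            r,c=d['pixel'];z=depth(p,r,c)
            print(t,round(d['p'],2),np.round([r,c]),np.round(world(p,r,c,depth=z),3) if z else None)
            zz={'tray':.006,'pad_left':.1,'pad_right':.1,'feeder':0}.get(t)
            if zz is not None: print('   z-plane',np.round(world(p,r,c,z=zz),3))
s=sensors.sense();print({k:np.round(v,3).tolist() for k,v in s.items()})
E
```

```text
scene [ 0.137 -0.768  0.502] [-1.96, 0.45, -0.31]
feeder 0.72 [214. 248.] [0.537 0.045 0.017]
   z-plane [0.551 0.074 0.   ]
tray 0.57 [186. 222.] [0.507 0.167 0.059]
   z-plane [0.552 0.28  0.006]
pad_left 0.59 [197. 248.] [ 0.508 -0.018  0.102]
   z-plane [ 0.51  -0.014  0.1  ]
pad_right 0.79 [186. 277.] [0.613 0.013 0.104]
   z-plane [0.618 0.02  0.1  ]
ball_white 0.41 [183. 236.] [0.549 0.148 0.07 ]
jar_cobalt 0.7 [282. 300.] [ 0.495 -0.289  0.028]
jar_iron 0.58 [272. 338.] [ 0.596 -0.289  0.021]
jar_celadon 0.62 [294. 268.] [ 0.418 -0.293  0.029]
top [ 0.459 -0.009  1.032] [-2.15, 2.19, -0.08]
feeder 0.7 [189. 216.] [0.555 0.076 0.075]
   z-plane [0.562 0.082 0.   ]
tray 0.89 [195. 141.] [0.549 0.265 0.005]
   z-plane [0.549 0.265 0.006]
pad_left 0.87 [211. 253.] [ 0.5   -0.006  0.1  ]
   z-plane [ 0.5   -0.006  0.1  ]
pad_right 0.92 [166. 252.] [ 0.601 -0.006  0.1  ]
   z-plane [ 0.601 -0.006  0.1  ]
ball_white 0.4 [183. 175.] [0.57  0.171 0.073]
ball_brown 0.72 [235. 365.] [ 0.444 -0.26   0.062]
jar_cobalt 0.89 [204. 359.] [ 0.513 -0.247  0.074]
jar_iron 0.74 [164. 365.] [ 0.604 -0.264  0.07 ]
jar_celadon 0.88 [235. 362.] [ 0.443 -0.255  0.062]
{'time': 1.15, 'joint_pos': [-1.304, 0.706, -0.028, 1.485, 0.022, 0.951, -0.076], 'dq': [-0.001, -0.0, -0.001, 0.002, 0.001, -0.0, -0.003], 'joint_efforts': [0.001, -88.298, 1.234, -23.639, 0.017, 0.002, 0.0], 'position': [0.175, 0.548, 0.231], 'orientation': [-0.483, -3.104, 0.0], 'wrist_force': [0.567, -0.142, -0.246], 'torque': [0.028, -0.039, -0.01], 'width': 0.085}
```

View pics/scene1.png

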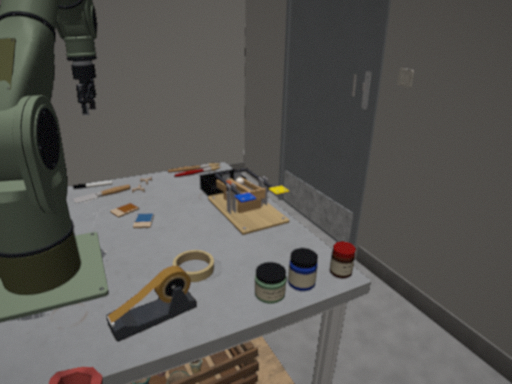

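View pics/top1.png

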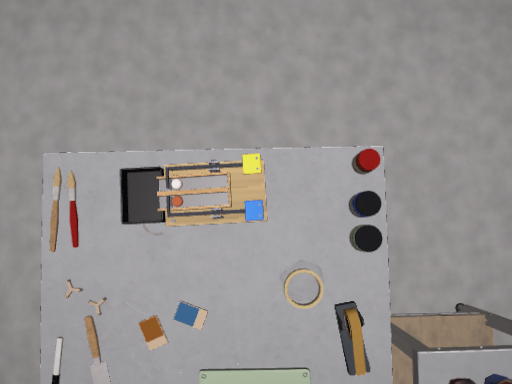

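```bash
python3 - <<'E'
from h import *
p=get_image('top'); im=p['img']
cv2.imwrite('pics/crop.png',cv2.resize(im[140:240,110:280],None,fx=4.5,fy=4.5,interpolation=cv2.INTER_CUBIC))
h=cv2.cvtColor(im,cv2.COLOR_BGR2HSV)
for n,lo,hi in (('yel',(25,150,120),(35,255,255)),('blu',(105,150,100),(125,255,255))):
    m=cv2.inRange(h,lo,hi); m[:,:230]=0;m[:,275:]=0;m[240:]=0
    rs,cs=np.nonzero(m); print(n,len(rs),rs.mean(),cs.mean(),depth(p,rs.mean(),cs.mean()),world(p,rs.mean(),cs.mean(),z=.1))
    print(cv2.minAreaRect(np.stack([cs,rs],1).astype(np.float32)))
print(depth(p,183,176),world(p,183,176,z=.067),world(p,201,177,z=.067))
T=R.from_rotvec(sensors.sense()['orientation']).as_matrix();print(T.round(3), sensors.sense()['time'])
E
```

```text
yel 313 163.56869009584665 250.8817891373802 0.9415615797042847 [ 0.60644719 -0.0040552   0.1       ]
((251.23275756835938, 163.4569091796875), (19.02593421936035, 17.440441131591797), 86.633544921875)
blu 312 209.84615384615384 253.29166666666666 0.9329228401184082 [ 0.5037177  -0.00738274  0.1       ]
((253.5, 210.0), (18.0, 17.0), 90.0)
0.9675318598747253 [0.57031029 0.16871971 0.067     ] [0.52887285 0.16660471 0.067     ]
[[-0.953  0.304 -0.   ]
 [ 0.304  0.953 -0.   ]
 [ 0.    -0.    -1.   ]] 1.2
```

View pics/crop.png

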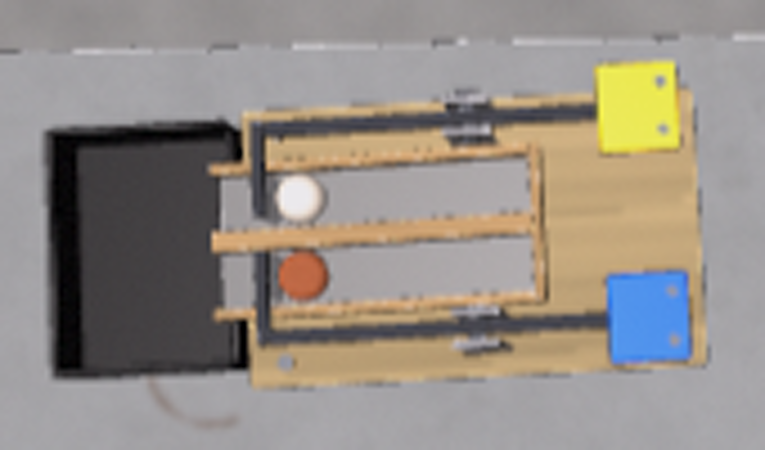

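send_rows --pt "-33 -22.5 0 0 0 0 255" --pt "-66 -45 0 0 0 0 255" --pt "-99 -67.5 0 0 0 0 255" --pt "-132 -90 0 0 0 0 255" --pt "-165 -113 0 0 0 0 255"

```text
time: 1.62
position: [0.2984, 0.3884, 0.2314]
orientation: [0.483, 3.104, 0.0]
wrist_force: [1.6, 0.6, -0.2]
width: 0.0259
```

send_rows --pt "-33 -22.5 0 0 0 0 255" --pt "-66 -45 0 0 0 0 255" --pt "-99 -67.5 0 0 0 0 255" --pt "-132 -90 0 0 0 0 255" --pt "-165 -113 0 0 0 0 255"

```text
time: 2.03
position: [0.4214, 0.2305, 0.2315]
orientation: [0.483, 3.104, 0.0]
wrist_force: [0.1, 0.6, 0.0]
width: -0.0001
```

send_rows --pt "-33 -22.5 0 0 0 0 255" --pt "-66 -45 0 0 0 0 255" --pt "-99 -67.5 0 0 0 0 255" --pt "-132 -90 0 0 0 0 255" --pt "-165 -113 0 0 0 0 255"

```text
time: 2.45
position: [0.5443, 0.0725, 0.2315]
orientation: [0.483, 3.104, 0.0]
wrist_force: [0.3, 0.7, -0.3]
width: 0.0001
```

send_rows --pt "-33 -22.5 0 0 0 0 255" --pt "-66 -45 0 0 0 0 255" --pt "-84 -57 10 0 0 0 255" --pt "-84 -57 45 0 0 0 255" --pt "-84 -57 80 0 0 0 255"

```text
time: 2.87
position: [0.6069, -0.0069, 0.1507]
orientation: [0.486, 3.101, 0.0]
wrist_force: [0.5, 1.4, -1.5]
width: 0.0001
```

send_rows --pt "0 0 20 0 0 0 255" --pt "0 0 32 0 0 0 255" --pt "0 0 32 0 0 0 255" --pt "0 0 32 0 0 0 255"

```text
time: 3.2
position: [0.606, -0.0055, 0.1194]
orientation: [-0.483, -3.104, 0.0]
wrist_force: [-0.5, 0.7, 0.3]
width: 0.0002
```

```bash
python3 - <<'E'
from h import *
for n in ('top','scene'):
    p=get_image(n)
    c=p['img'][140:240,110:280] if n=='top' else p['img'][130:240,180:310]
    cv2.imwrite(f'pics/{n}2.png',cv2.resize(c,None,fx=4.5,fy=4.5,interpolation=cv2.INTER_CUBIC))
s=sensors.sense();print(s['position'],s['wrist_force'])
E
```

```text
[ 0.6065142  -0.00547577  0.12045413] [ 0.03785094 -0.25916888  0.56836696]
```

View pics/top2.png

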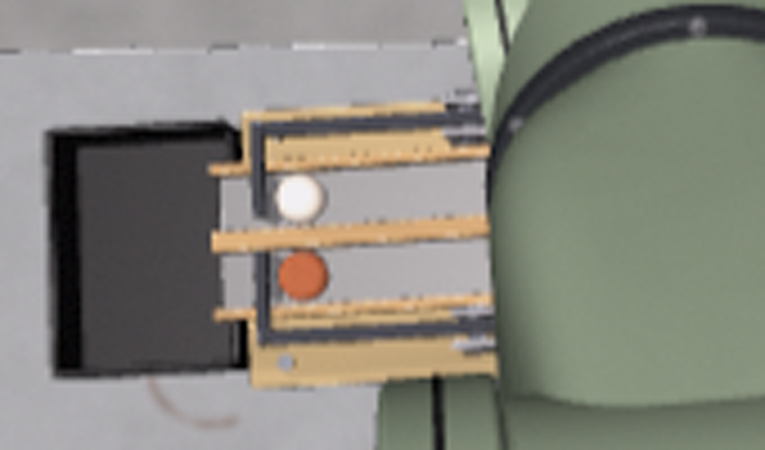

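View pics/scene2.png

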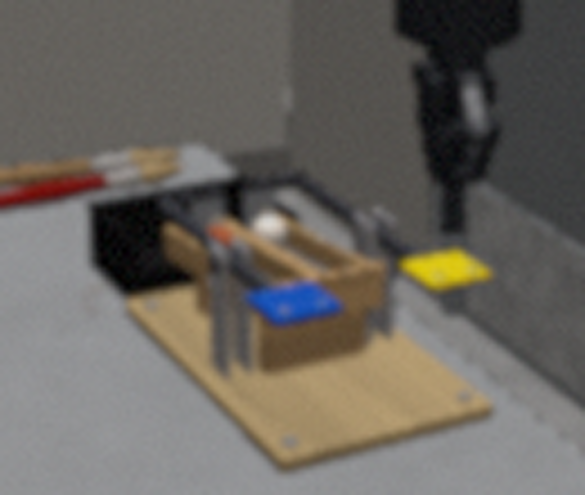

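The tip hangs above the yellow pad (about (445,265) in the zoomed scene view), and the white ball is in the yellow-side lane at (300,197) in the zoomed top view. I'll press now.

send_rows --pt "0 0 10 0 0 0 255" --pt "0 0 19 0 0 0 255" --pt "0 0 28 0 0 0 255" --pt "0 0 36 0 0 0 255" --pt "0 0 42 0 0 0 255"

```text
time: 3.72
position: [0.606, -0.0053, 0.0764]
orientation: [-0.483, -3.104, -0.0]
wrist_force: [-0.4, 1.7, 5.8]
width: -0.0001
```

send_rows --pt "0 0 0 0 0 0 255" --pt "0 0 0 0 0 0 255" --pt "0 0 0 0 0 0 255" --pt "0 0 0 0 0 0 255" --pt "0 0 0 0 0 0 255"

```text
time: 4.13
position: [0.6059, -0.0055, 0.0776]
orientation: [-0.483, -3.104, 0.0]
wrist_force: [-0.6, 0.2, 4.4]
width: 0.0001
```

send_rows --pt "0 0 0 0 0 0 255" --pt "0 0 0 0 0 0 255" --pt "0 0 0 0 0 0 255" --pt "0 0 0 0 0 0 255" --pt "0 0 0 0 0 0 255"

```text
time: 4.55
position: [0.606, -0.0055, 0.0773]
orientation: [-0.483, -3.104, 0.0]
wrist_force: [-1.0, -0.4, 4.4]
width: -0.0001
```

send_rows --pt "0 0 0 0 0 0 255" --pt "0 0 0 0 0 0 255" --pt "0 0 0 0 0 0 255" --pt "0 0 0 0 0 0 255" --pt "0 0 0 0 0 0 255"

```text
time: 4.97
position: [0.606, -0.0055, 0.0773]
orientation: [-0.483, -3.104, 0.0]
wrist_force: [-1.1, -0.2, 4.0]
width: 0.0002
```

```bash
python3 - <<'E'
from h import *
for n in ('top','scene'):
    p=get_image(n)
    c=p['img'][140:240,110:280] if n=='top' else p['img'][130:240,180:310]
    cv2.imwrite(f'pics/{n}3.png',cv2.resize(c,None,fx=4.5,fy=4.5,interpolation=cv2.INTER_CUBIC))
s=sensors.sense();print(s['position'],s['wrist_force'])
E
```

```text
[ 0.60595816 -0.00548169  0.07727885] [-1.11544792 -0.87225385  4.33492403]
```

View pics/top3.png

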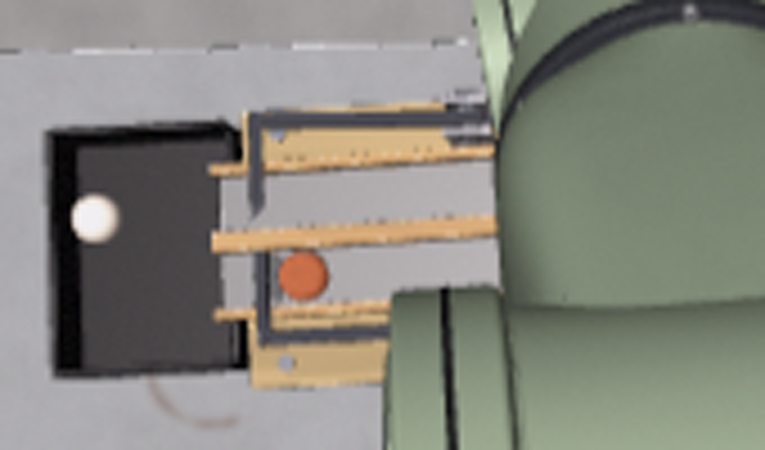

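View pics/scene3.png

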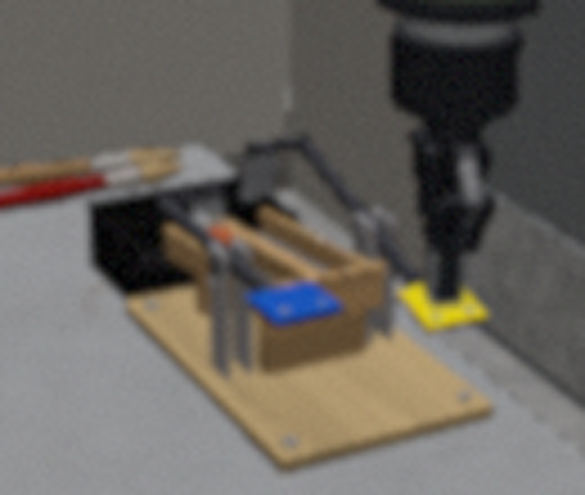

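The zoomed top view shows the white ball in the tray at (95,218) and the brown ball still behind its gate at (303,275). I'll wait a moment and then lift.

send_rows --pt "0 0 0 0 0 0 255" --pt "0 0 0 0 0 0 255" --pt "0 0 0 0 0 0 255" --pt "0 0 -6 0 0 0 255" --pt "0 0 -12 0 0 0 255"

```text
time: 5.48
position: [0.6059, -0.0058, 0.0896]
orientation: [-0.483, -3.104, 0.001]
wrist_force: [-0.9, -1.1, 2.5]
width: -0.0002
```

send_rows --pt "0 0 -10 0 0 0 255" --pt "0 0 -20 0 0 0 255" --pt "0 0 -40 0 0 0 255" --pt "0 0 -70 0 0 0 255" --pt "0 0 -100 0 0 0 255"

```text
time: 5.9
position: [0.6056, -0.0052, 0.1911]
orientation: [-0.483, -3.104, -0.0]
wrist_force: [0.9, -0.4, -0.1]
width: -0.0002
```

send_rows --pt "0 0 -30 0 0 0 255" --pt "0 0 -40 0 0 0 255" --pt "0 0 -40 0 0 0 255" --pt "0 0 -40 0 0 0 255" --pt "0 0 -40 0 0 0 255"

```text
time: 6.32
position: [0.6056, -0.0054, 0.2288]
orientation: [-0.483, -3.103, 0.0]
wrist_force: [0.0, -0.2, 0.4]
width: -0.0001
```

```bash
python3 - <<'E'
from h import *
for n in ('top','scene'):
    p=get_image(n)
    c=p['img'][140:240,110:280] if n=='top' else p['img'][130:240,180:310]
    cv2.imwrite(f'pics/{n}4.png',cv2.resize(c,None,fx=4.5,fy=4.5,interpolation=cv2.INTER_CUBIC))
s=sensors.sense();print(s['position'],s['wrist_force'],s['time'])
E
```

```text
[ 0.60564262 -0.00538241  0.22856217] [ 0.11378764 -0.71184646 -1.32699628] 6.4167
```

View pics/top4.png

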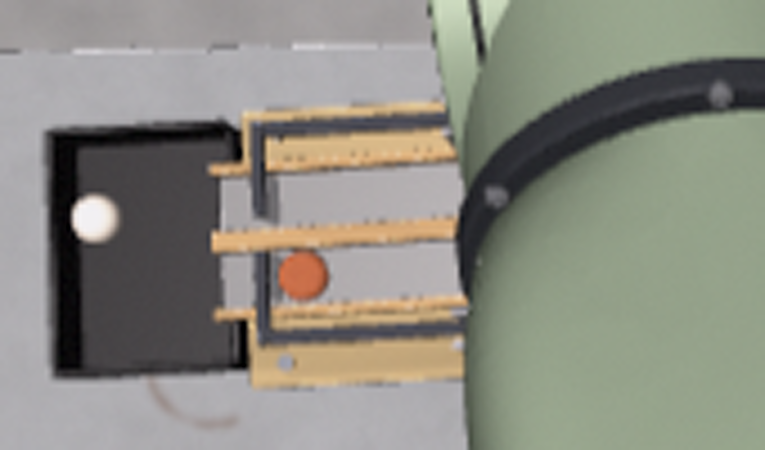

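View pics/scene4.png

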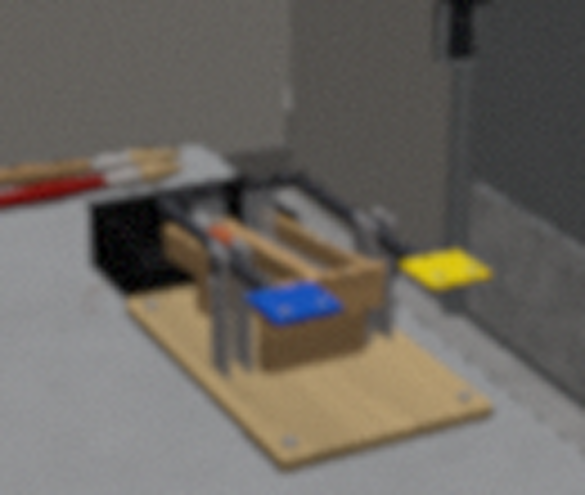

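The yellow pad is back where it started, the gate is shut, the white ball is in the tray and the brown ball is in its lane. The arm is clear, so I'm handing in.

```bash
python3 -c "
from bench import env
print(env.finish_job())"
```

```text
the job is handed in; nothing more can be done
None
```

The white ball rolled into the catch tray and its gate is shut again. I handed the job in at about 6.4 s; the system gives no verdict.

- **Press:** the white ball lay in the right (yellow) lane. I pressed the yellow pad with shut fingertips down to about 77 mm, at roughly 4.4 N, held it for about 1.5 s, then lifted the arm clear to 229 mm.
- **Last pictures:** they show the white ball in the tray, the brown ball still in its lane behind its gate, and the yellow pad back at its starting position. The blue lever looks unmoved. I judged the lever positions by eye from the pictures, as there is no joint reading for them.
- **Jars:** the arm went nowhere near the jars, and I did not check their positions again at the end.
- **Detection errors:** in the first top picture the network put the brown ball on a jar, so I went by the picture itself. Its pad points were also about 5 mm off, so I aimed at the centre of the yellow colour instead.

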